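# Sweep the clay buttons through the gate

## Robot

A 6-joint arm with a two-finger parallel gripper is mounted at the origin on the work surface. World frame = base frame: x ahead of the robot, y to its left, z up, the work surface at z = 0. Lengths are in m, angles in rad, forces in N, time in s.
With the tool pointing down it reaches from about 0.375 to 0.975 m from the base axis. Payload 3.8 kg.
Tool frame: the origin (TCP) lies midway between the tips of the shut fingers; the grasp point (between the pads) lies 19 mm behind it; x points along the fingers, y is the direction in which the jaws open and shut, and the axes are right-handed (so a half turn about x gives the same grasp; the last joint's range is limited). The gripper opens to 88 mm and grips with 3 to 60 N. Pads are 18 mm wide; open, the fingers measure 123 mm over their backs; the gripper's body (75 mm by 187 mm) begins 45 mm behind the grasp point.
Start: joints at [1.231, 0.264, 1.604, -0, 1.274, -0.037], TCP at [0.201, 0.644, 0.239] pointing down, gripper open.
Joint ranges: [-2.63, 2.63], [-0.94, 2.18], [0.31, 2.57], [-1.31, 4.45], [0, 2.66], [-2.55, 2.55]. Speed limits (rad/s): [2.57, 2.57, 3.14, 3.14, 3.14, 3.14].

## Interface

Orientations are given as a rotation vector (axis times angle).
In Python, from cell import manip, inverse_kinematics, cams, order gives the robot as it stands. Calls block until the motion is done:
- manip.move_pose(position, orientation): joint-space move of the TCP to a pose.
- manip.move_linear(position, rate=0.15, rot=None): straight line of the TCP; rot=None keeps the orientation; rate is the mean speed in m/s.
- manip.set_joints(angles): joint-space move.
- manip.set_gripper(opening, force=None): finger opening in m; force is the grip in N (None keeps the last); returns when the fingers have stopped.
- manip.dwell(seconds).
- inverse_kinematics(position, orientation): joint angles nearest the present ones, or None.
- manip.state(): the state.
- cams.capture(name): name is "side" or "top"; returns a dict with "image" (400x640x3 uint8, blue, green, red), "z_map" (400x640 float32, m along the optical axis (not along the pixel's ray), 0 where there is no reading), "intrinsics" (3x3 intrinsics, pixels), "k1" (the pictures are not rectified: a ray, as slopes to the right and down, at radius r is drawn at 1 + k1 r^2 times it, then the intrinsics apply), "position" and "orientation" of the camera in the world. Camera axes: x right, y down, z forward; pixel columns grow to the right and rows downward; lengths in m; the calibration is good to about 2 mm. A picture is of the moment at which its call begins.
A pose or a line that the arm cannot do raises manip.IKError and nothing moves.
- order.close_job(): hands the job in, once; it reports no verdict.
The state is a dict: "clock": time; "joint_pos": joint angles; "joint_velocities": joint speeds; "tau": joint torques, N m; "tool_pos": TCP position; "tcp_rot": TCP orientation; "contact_force": force on the tool from outside, world axes, zero at the start; "moment": the same for the moment, N m; "gripper_width": finger opening in m.
Only numpy, scipy, OpenCV 4.12 (cv2) and the standard library are available. Lean on these libraries where they do the work, as an engineer would, in place of code of your own. Each camera call takes 0.05 s, during which the arm holds its last target.

## Task

Sweep the three clay buttons across the sorting tray and through its green gate one at a time, so that each drops into the slot behind the gate: first the red one, then the yellow, then the blue. Only push them along with the fingers, never pick one up or lift it off the tray floor, and leave the bobbin and the cork in the tray and everything on the table where they stand.

Things in the scene. Friction and masses are not known exactly. Their poses are not given: they have to be found in the camera images.
- tray: fixed plywood sorting tray, 293 x 312 mm; origin on the table under it; x axis from rear wall to gate (turned up to 0.4 rad from the robot's x), y left. White floor 64 mm above the table, x = -130 to 85, y = -150 to 150 mm. Rear and side walls, 6 mm thick, and the gate wall stand 16 mm above the floor; the front wall beyond the slot (x = 151 to 157) stands 12 mm above it
- gate (a point): middle of the gate, at floor height, on the sharp edge where the floor ends (tray x = 85 mm, y = 0). The green gate wall stands just past that edge (x = 85 to 91 mm), with a gap 46 mm wide about y = 0 between posts 6 mm wide and 20 mm above the floor. A button whose centre passes this edge in the gap tips into the slot
- slot (a point): middle of the slot's black floor, 58 mm below the tray floor and 33 mm past the gate point. The slot is an open-topped pocket behind the gate, tray x = 85 to 151 mm, y = -45 to 45 mm
- red: red glazed clay button: a flat round disc 32 mm across and 12 mm thick with two small black holes, about 16 g; its origin is its centre (6 mm above the tray floor when it lies flat); loose on the tray floor at the start, the three colours in any arrangement
- yellow: yellow glazed clay button: a flat round disc 32 mm across and 12 mm thick with two small black holes, about 16 g; its origin is its centre (6 mm above the tray floor when it lies flat); loose on the tray floor at the start, the three colours in any arrangement
- blue: blue glazed clay button: a flat round disc 32 mm across and 12 mm thick with two small black holes, about 16 g; its origin is its centre (6 mm above the tray floor when it lies flat); loose on the tray floor at the start, the three colours in any arrangement
- bobbin: dark wooden bobbin, 30 mm across, 38 mm high, standing loose in a rear corner of the tray; origin under its centre; stays where it is
- cork: cork stopper, 28 mm across, 34 mm high, standing loose in the other rear corner of the tray; origin under its centre; stays where it is
- mug: blue mug, 80 mm across, 90 mm high, on the table beside the tray; origin under its centre; stays where it is
- glue_pot: white glue pot with orange cap, 56 mm across, 70 mm high, on the table; origin under its centre; stays where it is
- paint_pot: clear paint pot with white cap, 48 mm across, 55 mm high, on the table; origin under its centre; stays where it is
- tape: roll of tape lying flat, 84 mm across, 20 mm high, on the table; origin under its centre; stays where it is

How it is judged:
On the way, in this order (a step that is already met when the one before it is completed fails the run):
1. the red button has dropped into the slot, the others not yet (z of red in the frame of tray below 0.06 m and x of red in the frame of tray between 0.085 and 0.151 m and y of red in the frame of tray between -0.045 and 0.045 m and not (z of yellow in the frame of tray below 0.06 m and x of yellow in the frame of tray between 0.085 and 0.151 m and y of yellow in the frame of tray between -0.045 and 0.045 m) and not (z of blue in the frame of tray below 0.06 m and x of blue in the frame of tray between 0.085 and 0.151 m and y of blue in the frame of tray between -0.045 and 0.045 m)), for 0.2 s.
2. the yellow button has dropped into the slot, the others not yet (z of yellow in the frame of tray below 0.06 m and x of yellow in the frame of tray between 0.085 and 0.151 m and y of yellow in the frame of tray between -0.045 and 0.045 m and not (z of blue in the frame of tray below 0.06 m and x of blue in the frame of tray between 0.085 and 0.151 m and y of blue in the frame of tray between -0.045 and 0.045 m)), for 0.2 s.
3. the blue button has dropped into the slot (z of blue in the frame of tray below 0.06 m and x of blue in the frame of tray between 0.085 and 0.151 m and y of blue in the frame of tray between -0.045 and 0.045 m), for 0.2 s.
At the end, for the whole second after the job is handed in: All three buttons lie at rest in the slot, their centres inside its outline and at least 4 mm below the level of the tray floor; the bobbin, cork, mug, pots and tape are within 15 mm of where they stood (all of step 3 and z of each of red, yellow in the frame of tray below 0.06 m and x of red in the frame of tray between 0.085 and 0.151 m and y of red in the frame of tray between -0.045 and 0.045 m and x of yellow in the frame of tray between 0.085 and 0.151 m and y of yellow in the frame of tray between -0.045 and 0.045 m and linear speed of each of red, yellow, blue below 0.02 m/s and distance of each of bobbin, cork, mug, glue_pot, paint_pot, tape from where it was at the start of the episode below 0.015 m); the robot touches nothing.
It fails at once if a button is lifted: its centre rises more than 12 mm above where it lies flat on the tray floor (z of any of red, yellow, blue in the frame of tray above 0.082 m).
It fails at once if the bobbin, the cork or a thing on the table is displaced by more than 15 mm (distance of any of bobbin, cork, mug, glue_pot, paint_pot, tape from where it was at the start of the episode above 0.015 m).
It also fails if it takes over 69 s, if anything falls off the work surface, if the arm or the gripper's body presses on something with over 40 N, if the wrist force passes 120 N, or if a joint passes its speed limit or range.

## Working session

There is one attempt and no reset: what is moved stays moved. The work goes in short steps, each a Python script; the robot and the scene stay as the last script left them, time stands still between calls to the robot, and variables do not carry over. Pictures are saved under pics/ and viewed, and the job is handed in when it is done.

```bash
ls; mkdir -p pics; python3 - <<'E'
from cell import manip, cams
import cv2, numpy as np, pickle
for n in ("top","side"):
    c=cams.capture(n); pickle.dump(c,open(f"{n}0.pkl","wb")); cv2.imwrite(f"pics/{n}0.png",c["image"])
    print(n,c["intrinsics"],c["k1"],c["position"],c["orientation"],c["z_map"].min(),c["z_map"].max())
print(manip.state())
E
```

```text
pics
top [[456.83843905   0.         321.83550211]
 [  0.         456.83843905 201.74099441]
 [  0.           0.           1.        ]] -0.12056917641906086 [3.36744881e-01 1.01631342e-04 1.57083276e+00] [-2.17649466  2.12973351 -0.1757201 ] 0.0 2.5827425
side [[383.89934701   0.         321.41715505]
 [  0.         383.89934701 201.10262307]
 [  0.           0.           1.        ]] -0.07615436263572024 [0.33585122 0.77115354 0.78516842] [-0.34887027  2.72481131 -1.25456502] 0.0 3.3632977
{'clock': 0.1, 'joint_pos': array([ 1.23110570e+00,  2.64709971e-01,  1.60524873e+00, -1.08994068e-05,
        1.27368469e+00, -3.69255459e-02]), 'joint_velocities': array([ 0.00029845, -0.00144598, -0.00403614, -0.00209263, -0.00036508,
        0.00037429]), 'tau': array([ 1.04279327e-04, -5.03617215e+01, -3.58074296e+01,  7.30405468e-02,
        2.33443984e-02, -3.82289102e-05]), 'tool_pos': array([0.20106501, 0.64368281, 0.23748473]), 'tcp_rot': array([ 0.23604782,  1.55807674, -0.23922533]), 'contact_force': array([0.50092914, 0.13468476, 0.32062222]), 'moment': array([ 0.01002713, -0.00376816,  0.01688442]), 'gripper_width': 0.0880771887558159}
```

View pics/top0.png

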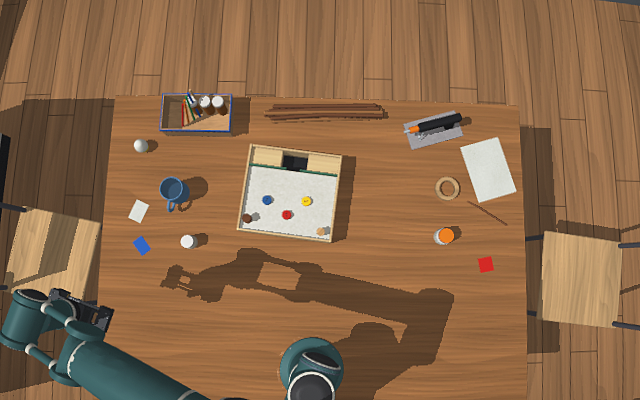

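View pics/side0.png

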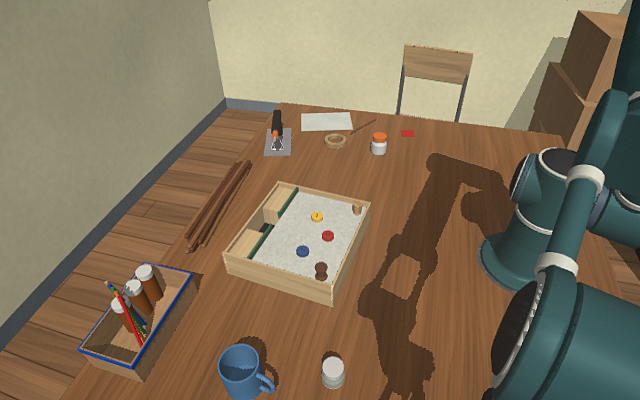

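```bash
cat > h.py <<'E'
import numpy as np, cv2, pickle
from scipy.spatial.transform import Rotation as R
def dist(c): return np.array([c["k1"],0,0,0,0.])
def ray(c,uv):
    # model: distorted = und*(1+k1 r_und^2): same as OpenCV k1
    p=cv2.undistortPoints(np.array([[uv]],float),c["intrinsics"],dist(c))[0,0]
    d=np.array([p[0],p[1],1.]); return R.from_rotvec(c["orientation"]).as_matrix()@d
def on_z(c,uv,z):
    d=ray(c,uv); o=np.array(c["position"]); return o+d*(z-o[2])/d[2]
def tri(c1,u1,c2,u2):
    o1,o2=np.array(c1["position"]),np.array(c2["position"]); d1,d2=ray(c1,u1),ray(c2,u2)
    s=np.linalg.lstsq(np.stack([d1,-d2],1),o2-o1,rcond=None)[0]
    a,b=o1+d1*s[0],o2+d2*s[1]; return (a+b)/2,np.linalg.norm(a-b)
def proj(c,P):
    M=R.from_rotvec(c["orientation"]).as_matrix(); q=M.T@(np.array(P)-c["position"])
    return cv2.projectPoints(q.reshape(1,1,3),np.zeros(3),np.zeros(3),c["intrinsics"],dist(c))[0][0,0]
def bydepth(c,uv):
    u,v=int(round(uv[0])),int(round(uv[1])); return np.array(c["position"])+ray(c,uv)*c["z_map"][v,u]
E
python3 - <<'E'
import pickle,cv2
from h import *
t=pickle.load(open("top0.pkl","rb"));s=pickle.load(open("side0.pkl","rb"))
cv2.imwrite("pics/top0c.png",cv2.resize(t["image"][135:250,225:360],None,fx=5,fy=5,interpolation=cv2.INTER_CUBIC))
cv2.imwrite("pics/side0c.png",cv2.resize(s["image"][175:310,215:380],None,fx=4,fy=4,interpolation=cv2.INTER_CUBIC))
E
```

```text
(no output)
```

View pics/top0c.png

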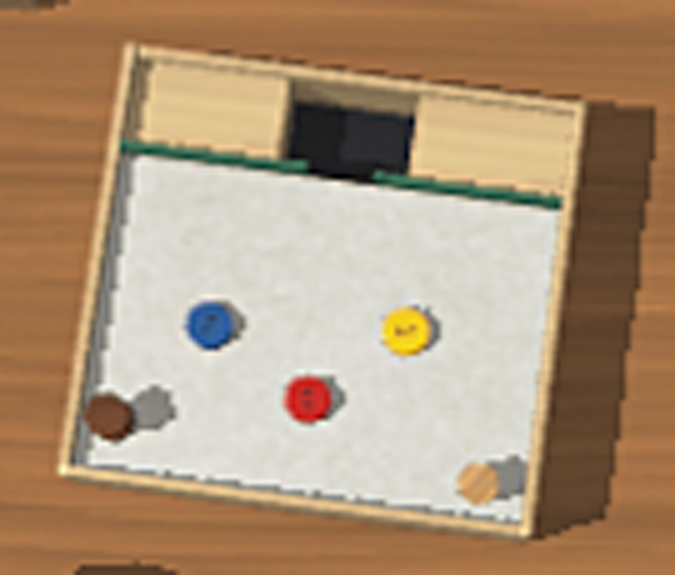

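View pics/side0c.png

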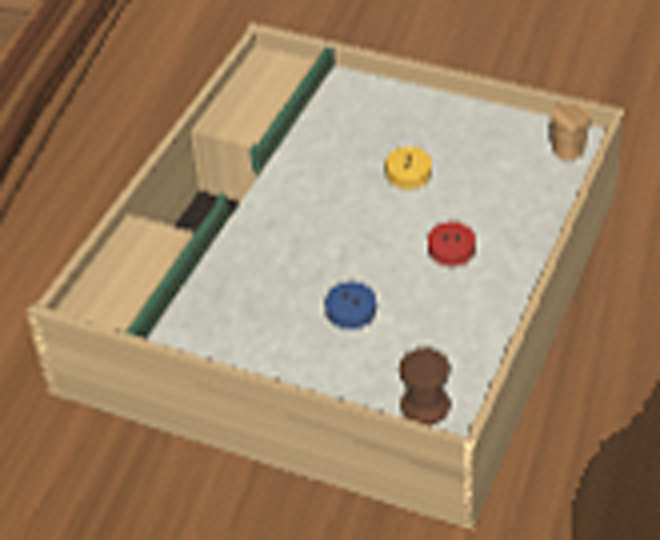

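```bash
python3 - <<'E'
import pickle,cv2
from h import *
np.set_printoptions(precision=4,suppress=True)
t=pickle.load(open("top0.pkl","rb"));s=pickle.load(open("side0.pkl","rb"))
T=lambda x,y:((x+.5)/5-.5+225,(y+.5)/5-.5+135)
S=lambda x,y:((x+.5)/4-.5+215,(y+.5)/4-.5+175)
pts=dict(blue=((210,325),(351,299)),yellow=((406,330),(408,162)),red=((308,399),(451,238)),bobbin=((109,417),(425,367)),cork=((478,484),(571,119)),
RL=((62,470),(471,437)),RR=((530,536),(622,111)),gpostL=((309,163),(222,199)),gpostR=((374,176),(256,150)))
P={}
for k,(a,b) in pts.items():
    p,e=tri(t,T(*a),s,S(*b)); P[k]=p; print(k,p,e,"z.076:",on_z(t,T(*a),.076),"dep",bydepth(t,T(*a)),bydepth(s,S(*b)))
# tray frame from outer corners at z .08: top view; rear corners x=-136,y=+-156; front x=157
W=np.array([on_z(t,T(*q),z)[:2] for q,z in (((62,470),.08),((530,536),.08),((585,102),.08),((130,46),.08))])
L=np.array([[-.136,.156],[-.136,-.156],[.157,-.156],[.157,.156]])
def fit(L,W):
    a,b=L.mean(0),W.mean(0);H=(L-a).T@(W-b);U,_,V=np.linalg.svd(H);Rm=V.T@U.T;return Rm,b-Rm@a
Rm,o=fit(L,W);print("tray",o,np.arctan2(Rm[1,0],Rm[0,0]),W-(L@Rm.T+o))
for k in P:print(k,(P[k][:2]-o)@Rm)
for k in("blue","yellow","red"):print(k,(on_z(t,T(*pts[k][0]),.076)[:2]-o)@Rm, (on_z(s,S(*pts[k][1]),.076)[:2]-o)@Rm)
# floor depth
for x,y in((-.0,0),(.05,.1),(.05,-.1),(-.1,0)):
    w=np.r_[Rm@[x,y]+o,.064];print("floor",bydepth(t,proj(t,w)),bydepth(s,proj(s,w)))
E
```

```text
blue [0.5592 0.16   0.0756] 0.0016354141249747523 z.076: [0.56   0.1601 0.076 ] dep [0.5602 0.1602 0.0743] [0.5587 0.1589 0.0745]
yellow [0.5586 0.0301 0.0759] 0.0020552853701043443 z.076: [0.5596 0.0303 0.076 ] dep [0.5593 0.0303 0.0777] [0.5578 0.0294 0.0752]
red [0.5116 0.0936 0.0761] 0.0010895778893124878 z.076: [0.5122 0.0936 0.076 ] dep [0.5124 0.0938 0.0743] [0.5113 0.0926 0.075 ]
bobbin [0.4943 0.2208 0.0999] 0.0006157821151004475 z.076: [0.4972 0.2244 0.076 ] dep [0.4944 0.2205 0.1017] [0.4935 0.2225 0.1022]
cork [ 0.456  -0.0193  0.0948] 0.0022096083699689167 z.076: [ 0.4586 -0.0195  0.076 ] dep [ 0.4569 -0.0192  0.0968] [ 0.4548 -0.0187  0.0953]
RL [0.4599 0.2521 0.0859] 0.0015832578456406142 z.076: [0.4615 0.2539 0.076 ] dep [0.4613 0.2535 0.078 ] [0.46   0.2482 0.0806]
RR [ 0.4247 -0.0541  0.0794] 0.0007846021405250901 z.076: [ 0.4253 -0.0542  0.076 ] dep [ 0.4301 -0.0571 -0.0049] [ 0.4343 -0.1475 -0.0005]
gpostL [0.669  0.0976 0.0779] 0.0032094410895407923 z.076: [0.671  0.0981 0.076 ] dep [0.6865 0.1026 0.007 ] [0.665  0.1023 0.0829]
gpostR [0.6598 0.0537 0.0854] 0.0026808694329988445 z.076: [0.6632 0.0544 0.076 ] dep [0.6625 0.0542 0.0792] [0.6592 0.0518 0.0835]
tray [0.5773 0.0848] -0.10981310778186272 [[ 0.0019 -0.0015]
 [ 0.0001  0.0013]
 [ 0.0003  0.0016]
 [-0.0023 -0.0014]]
blue [-0.0262  0.0727]
yellow [-0.0126 -0.0564]
red [-0.0662  0.0015]
bobbin [-0.0974  0.1261]
cork [-0.1091 -0.1167]
RL [-0.135   0.1535]
RR [-0.1364 -0.1547]
gpostL [0.0898 0.0228]
gpostR [ 0.0854 -0.0218]
blue [-0.0255  0.0729] [-0.0272  0.0729]
yellow [-0.0116 -0.0561] [-0.0137 -0.0564]
red [-0.0657  0.0017] [-0.0667  0.0014]
floor [0.577  0.0847 0.0654] [0.5767 0.0864 0.0657]
floor [0.6373 0.1784 0.067 ] [0.6373 0.1799 0.0655]
floor [ 0.6166 -0.0201  0.0606] [ 0.6163 -0.0209  0.0633]
floor [0.4774 0.0954 0.0687] [0.4782 0.0943 0.0624]
```

```bash
cat >> h.py <<'E'
O=np.array([.5773,.0848]); A=-.1098
def Wd(xy,z): 
    c,s=np.cos(A),np.sin(A); return np.array([O[0]+c*xy[0]-s*xy[1],O[1]+s*xy[0]+c*xy[1],z])
def toT(p):
    c,s=np.cos(A),np.sin(A); d=np.array(p[:2])-O; return np.array([c*d[0]+s*d[1],-s*d[0]+c*d[1]])
def rot(phi,sgn):  # phi: push heading in tray frame
    w=phi+A; x=np.array([0,0,-1.]); y=sgn*np.array([-np.sin(w),np.cos(w),0])
    return R.from_matrix(np.stack([x,y,np.cross(x,y)],1)).as_rotvec()
E
python3 - <<'E'
from cell import manip, inverse_kinematics
from h import *
np.set_printoptions(precision=3,suppress=True)
for phi in (0,.87,-.9):
  for sg in(1,-1):
    for z in (.2,.068): print(phi,sg,z,inverse_kinematics(Wd((-.1,0),z),rot(phi,sg)),inverse_kinematics(Wd((.07,0),z),rot(phi,sg)))
manip.set_gripper(.018)
s=manip.state();print(s["gripper_width"],s["clock"])
E
```

```text
0 1 0.2 [ 0.147 -0.066  2.038 -0.     1.17  -1.314] [ 0.08   0.246  1.699 -0.     1.197 -1.381]
0 1 0.068 [ 0.147  0.087  2.156 -0.     0.899 -1.314] [ 0.08   0.369  1.802 -0.     0.97  -1.381]
0 -1 0.2 [ 0.147 -0.066  2.038 -0.     1.17   1.827] [ 0.08   0.246  1.699 -0.     1.197  1.761]
0 -1 0.068 [ 0.147  0.087  2.156 -0.     0.899  1.827] [ 0.08   0.369  1.802 -0.     0.97   1.761]
0.87 1 0.2 [ 0.147 -0.066  2.038 -0.     1.17  -2.184] [ 0.08   0.246  1.699 -0.     1.197 -2.251]
0.87 1 0.068 [ 0.147  0.087  2.156 -0.     0.899 -2.184] [ 0.08   0.369  1.802 -0.     0.97  -2.251]
0.87 -1 0.2 [ 0.147 -0.066  2.038 -0.     1.17   0.957] [ 0.08   0.246  1.699 -0.     1.197  0.891]
0.87 -1 0.068 [ 0.147  0.087  2.156 -0.     0.899  0.957] [ 0.08   0.369  1.802 -0.     0.97   0.891]
-0.9 1 0.2 [ 0.147 -0.066  2.038  0.     1.17  -0.414] [ 0.08   0.246  1.699  0.     1.197 -0.481]
-0.9 1 0.068 [ 0.147  0.087  2.156  0.     0.899 -0.414] [ 0.08   0.369  1.802  0.     0.97  -0.481]
-0.9 -1 0.2 None None
-0.9 -1 0.068 None None
0.017969986190410625 1.2083
```

```bash
cat > run1.py <<'E'
from cell import manip, cams
from h import *
def snap(tag):
    for n,(r0,r1,c0,c1,f) in dict(top=(135,250,225,360,5),side=(175,310,215,380,4)).items():
        c=cams.capture(n); pickle.dump(c,open(f"{n}{tag}.pkl","wb"))
        cv2.imwrite(f"pics/{n}{tag}.png",cv2.resize(c["image"][r0:r1,c0:c1],None,fx=f,fy=f,interpolation=cv2.INTER_CUBIC))
def rep():
    s=manip.state(); print("t",s["clock"],"tray",toT(s["tool_pos"]),"z",s["tool_pos"][2],"F",s["contact_force"])
E
python3 - <<'E'
from run1 import *
np.set_printoptions(precision=4,suppress=True)
r=rot(0,1)
manip.move_pose(Wd((-.1,.001),.16),r); rep()
manip.move_linear(Wd((-.1,.001),.068),rate=.1); rep()
manip.move_linear(Wd((.035,.0),.068),rate=.07); rep()
snap("1")
E
```

```text
t 3.4167 tray [-0.0998  0.0017] z 0.1602414306871543 F [-0.5411  0.0644  0.5045]
t 4.4833 tray [-0.0994  0.0012] z 0.06862042477987382 F [ 0.5695 -0.1846  0.662 ]
t 6.5583 tray [ 0.0347 -0.    ] z 0.06800491639652513 F [-0.5527 -0.1955  0.0071]
```

View pics/side1.png

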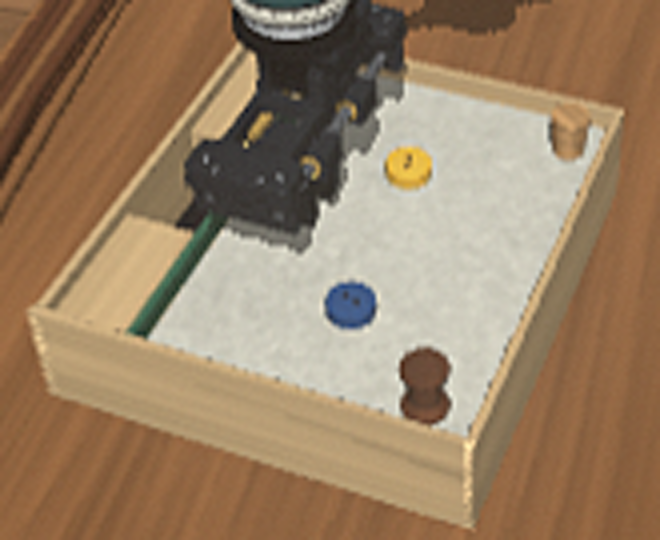

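View pics/top1.png

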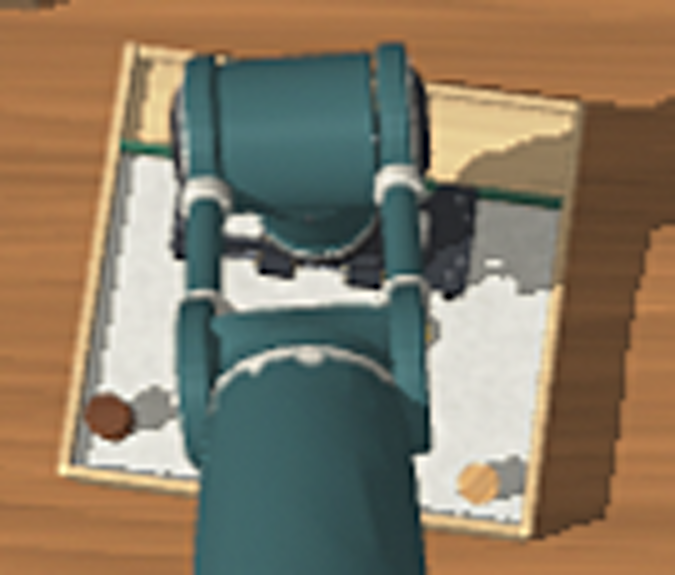

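```bash
python3 - <<'E'
from run1 import *
np.set_printoptions(precision=4,suppress=True)
manip.move_linear(Wd((.066,.0),.068),rate=.05); rep()
manip.dwell(.2)
manip.move_linear(Wd((.02,.0),.068),rate=.12)
manip.move_linear(Wd((.0,.0),.20),rate=.2)
manip.move_pose(Wd((-.1,-.19),.24),rot(.87,1)); rep()
snap("2")
E
```

```text
t 7.425 tray [ 0.0658 -0.0001] z 0.06773538743809626 F [-0.673  -0.6891 -0.0953]Traceback (most recent call last):
  File "<stdin>", line 7, in <module>
cell.IKError: the arm cannot take that pose within its joint ranges
```

```bash
python3 - <<'E'
from run1 import *
from cell import inverse_kinematics as ik
np.set_printoptions(precision=4,suppress=True)
for sg in(1,-1):
  for p in ((-.034,-.082),(.02,-.018)): print(sg,ik(Wd(p,.068),rot(.87,sg)),ik(Wd(p,.2),rot(.87,sg)))
manip.move_pose(Wd((-.06,-.17),.22),rot(.3,1)); rep()
snap("2")
E
```

```text
1 [-0.0335  0.1715  2.0588 -0.      0.9113 -2.3645] [-0.0335  0.0268  1.9471 -0.      1.1678 -2.3645]
1 [ 0.0667  0.2811  1.9213 -0.      0.9392 -2.2643] [ 0.0667  0.1482  1.8152 -0.      1.1782 -2.2643]
-1 [-0.0335  0.1715  2.0588 -0.      0.9113  0.7771] [-0.0335  0.0268  1.9471 -0.      1.1678  0.7771]
-1 [ 0.0667  0.2811  1.9213 -0.      0.9392  0.8773] [ 0.0667  0.1482  1.8152 -0.      1.1782  0.8773]
t 9.7333 tray [-0.0603 -0.1697] z 0.21876991070664145 F [ 1.0112 -0.1062 -0.3525]
```

View pics/side2.png

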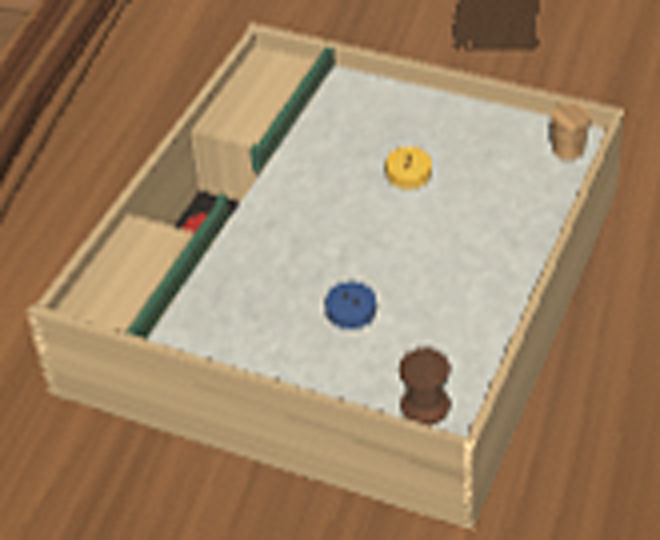

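View pics/top2.png

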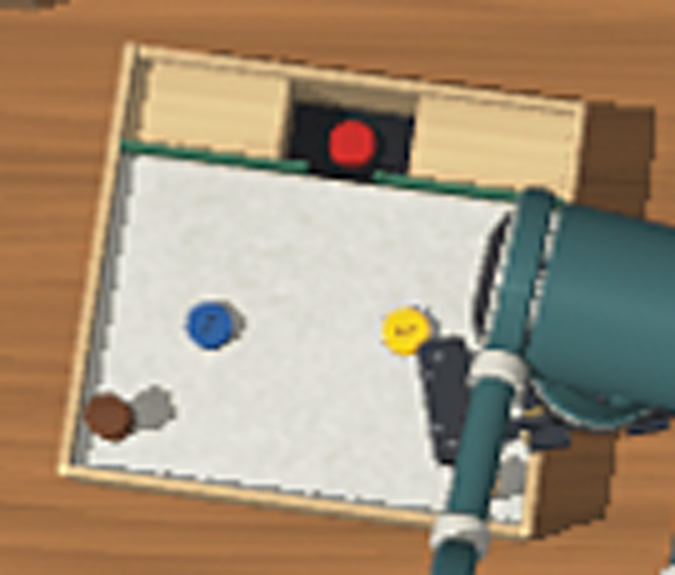

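```bash
python3 - <<'E'
from run1 import *
np.set_printoptions(precision=4,suppress=True)
p=np.array([-.0125,-.0563]);phi=.9;u=np.array([np.cos(phi),np.sin(phi)])
e=p+u*.0563/u[1]
manip.move_pose(Wd(p-.037*u,.14),rot(phi,1))
manip.move_linear(Wd(p-.037*u,.068),rate=.1); rep()
manip.move_linear(Wd(e-.022*u,.068),rate=.06); rep()
manip.move_linear(Wd(e-.045*u,.068),rate=.1)
manip.move_linear(Wd(e-.08*u,.18),rate=.25)
manip.move_pose(Wd((-.06,-.17),.22),rot(.3,1)); rep()
snap("3")
E
```

```text
t 11.25 tray [-0.0349 -0.0854] z 0.06863374779642131 F [-0.1418 -0.477   0.2257]
t 12.85 tray [ 0.0183 -0.0175] z 0.06793891103034498 F [-0.5405 -0.2749 -0.6862]
t 14.4083 tray [-0.0607 -0.1697] z 0.21802488238089673 F [ 0.0348  1.0159 -0.2823]
```

View pics/side3.png

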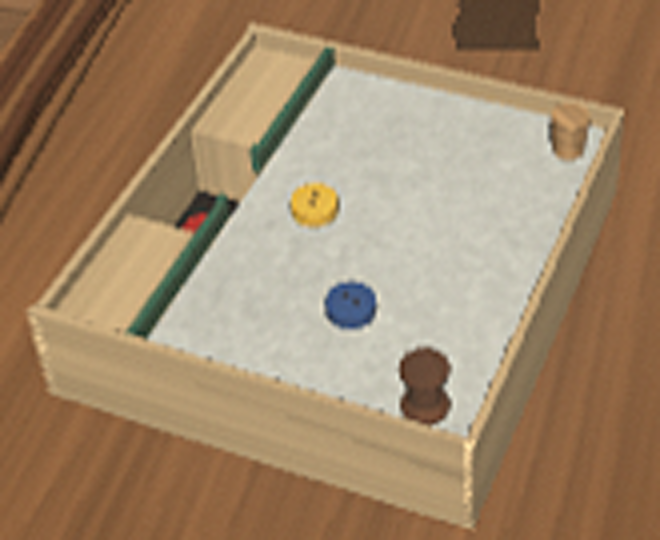

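View pics/top3.png

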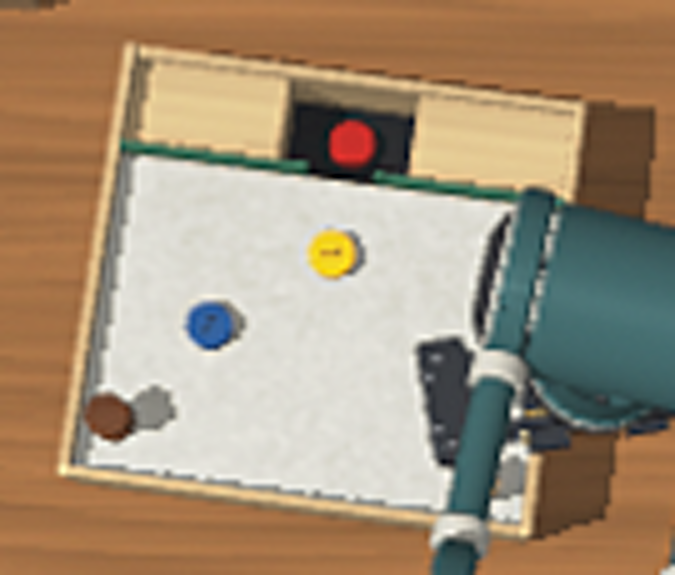

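Yellow is now at top crop (334,253) and side crop (314,202), near the gate's axis. I'll compute its position and push it straight through.

```bash
python3 - <<'E'
from run1 import *
np.set_printoptions(precision=4,suppress=True)
t=pickle.load(open("top3.pkl","rb"));s=pickle.load(open("side3.pkl","rb"))
p,e=tri(t,((334.5)/5-.5+225,(253.5)/5-.5+135),s,(314.5/4-.5+215,202/4-.5+175)); q=toT(p);print(p,e,q)
assert abs(q[1])<.008 and abs(p[2]-.076)<.004 and .02<q[0]<.05
manip.move_pose(Wd((q[0]-.037,q[1]),.14),rot(0,1))
manip.move_linear(Wd((q[0]-.037,q[1]),.068),rate=.1); rep()
manip.move_linear(Wd((.05,.0),.068),rate=.06)
manip.move_linear(Wd((.066,.0),.068),rate=.05); rep()
manip.dwell(.2)
manip.move_linear(Wd((.02,.0),.068),rate=.12)
manip.move_linear(Wd((-.02,.0),.20),rate=.25)
manip.move_pose(Wd((-.06,.19),.22),rot(-.6,1)); rep()
snap("4")
E
```

```text
[0.61   0.0795 0.0725] 0.0017247117403325811 [ 0.0331 -0.0017]
t 16.175 tray [-0.0033 -0.0018] z 0.06859050970182881 F [0.55   0.1896 0.4662]
t 17.6917 tray [ 0.0664 -0.    ] z 0.0680217794488191 F [-0.1928 -0.3707  0.0062]
t 20.0167 tray [-0.0605  0.1892] z 0.21788048291174095 F [-0.1177  0.4046 -0.507 ]
```

View pics/side4.png

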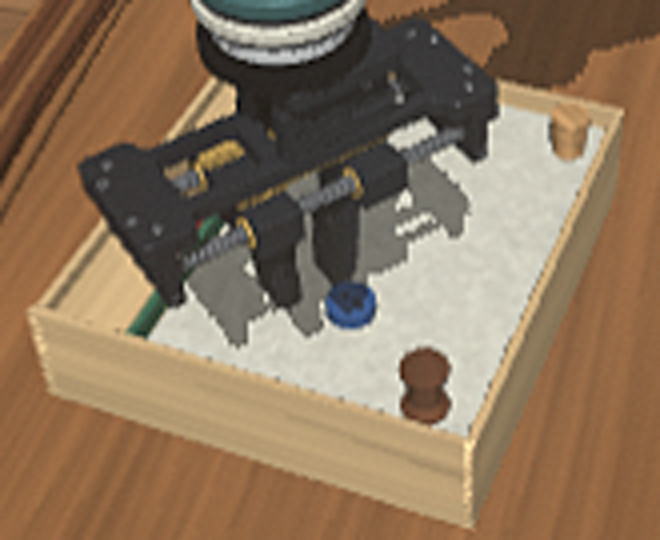

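View pics/top4.png

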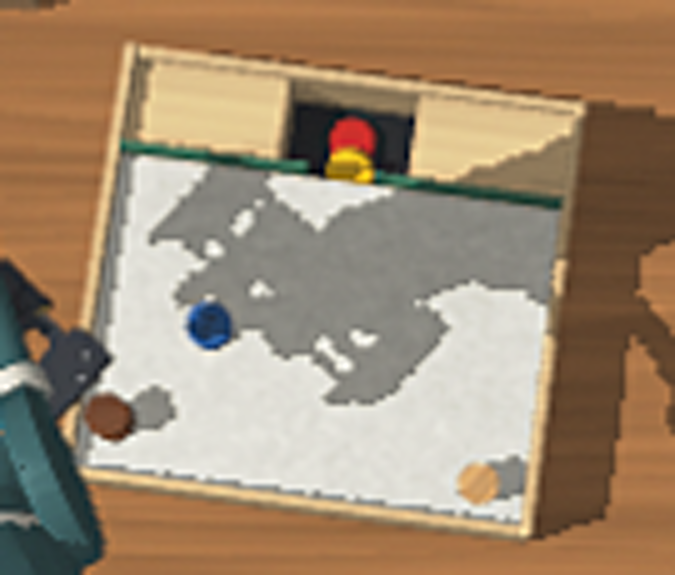

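```bash
python3 - <<'E'
from h import *
np.set_printoptions(precision=4,suppress=True)
t=pickle.load(open("top4.pkl","rb"))
for x,y in ((345,167),(352,160),(352,167),(348,174),(358,172),(352,135)):
    p=bydepth(t,((x+.5)/5-.5+225,(y+.5)/5-.5+135)); print((x,y),p[2],toT(p))
c=cv2.resize(t["image"][150:175,275:315],None,fx=16,fy=16,interpolation=cv2.INTER_CUBIC); cv2.imwrite("pics/slot4.png",c)
E
```

```text
(345, 167) 0.024982080239093873 [0.1032 0.003 ]
(352, 160) 0.03160091170672619 [ 0.1073 -0.0016]
(352, 167) 0.021651349505467765 [ 0.1045 -0.0016]
(348, 174) 0.023331309555566282 [0.0989 0.0003]
(358, 172) 0.025217852843349098 [ 0.1008 -0.0065]
(352, 135) 0.02543910882752254 [0.1262 0.0013]
```

View pics/slot4.png

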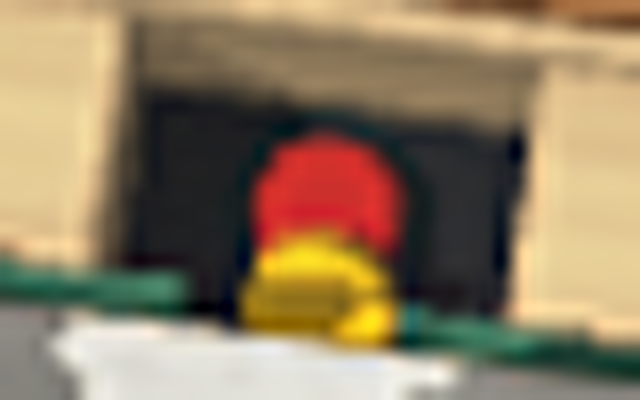

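```bash
python3 - <<'E'
from run1 import *
np.set_printoptions(precision=4,suppress=True)
p=np.array([-.0262,.0728]);phi=-.9;u=np.array([np.cos(phi),np.sin(phi)])
e=p+u*(-.0728+.0015)/u[1]; print(e)
manip.move_pose(Wd(p-.037*u,.16),rot(phi,1))
manip.move_linear(Wd(p-.037*u,.068),rate=.1); rep()
manip.move_linear(Wd(e-.022*u,.068),rate=.06); rep()
manip.move_linear(Wd(e-.045*u,.068),rate=.1)
manip.move_linear(Wd(e-.08*u,.18),rate=.25)
manip.move_pose(Wd((-.06,-.17),.22),rot(.3,1)); rep()
snap("5")
E
```

```text
[0.0304 0.0015]
t 21.6917 tray [-0.0485  0.1021] z 0.0687656546898958 F [ 0.0878 -0.2695  0.0834]
t 23.6083 tray [0.0165 0.019 ] z 0.06796621031050555 F [-0.7627  0.0924 -0.4215]
t 26.05 tray [-0.0604 -0.1699] z 0.21885527137913588 F [-0.0621  0.5596 -0.1971]
```

View pics/side5.png

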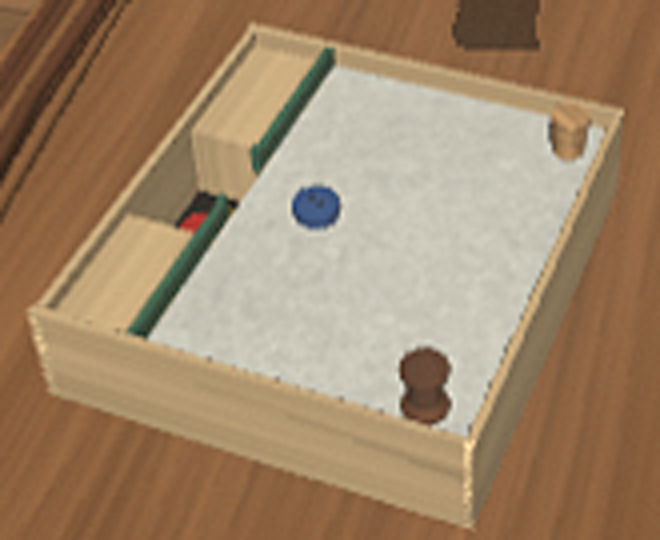

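View pics/top5.png

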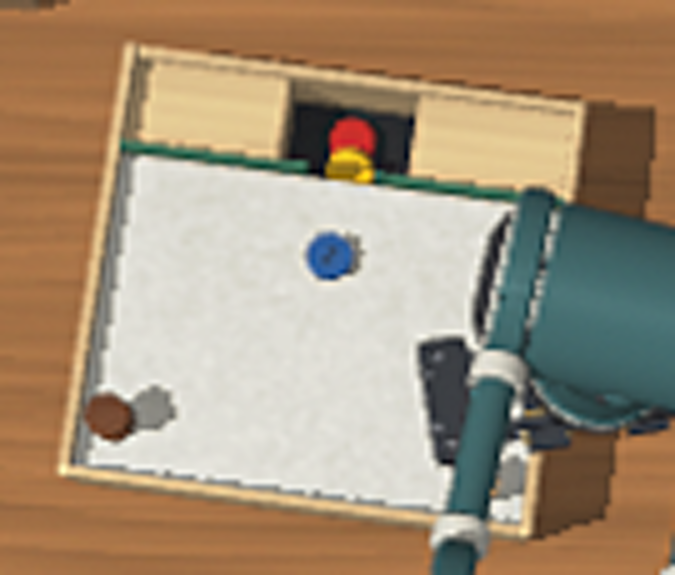

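Blue is at top crop (329,256) and side crop (316,206), about 3 mm short of the yellow button's earlier spot. The final push is next.

```bash
python3 - <<'E'
from run1 import *
np.set_printoptions(precision=4,suppress=True)
t=pickle.load(open("top5.pkl","rb"));s=pickle.load(open("side5.pkl","rb"))
p,e=tri(t,((329.5)/5-.5+225,(256.5)/5-.5+135),s,(316.5/4-.5+215,204/4-.5+175)); q=toT(p);print(p,e,q)
assert abs(q[1])<.008 and abs(p[2]-.076)<.005 and .02<q[0]<.05
manip.move_pose(Wd((q[0]-.037,q[1]),.14),rot(0,1))
manip.move_linear(Wd((q[0]-.037,q[1]),.068),rate=.1); rep()
manip.move_linear(Wd((.05,.0),.068),rate=.06)
manip.move_linear(Wd((.066,.0),.068),rate=.05); rep()
manip.dwell(.2)
manip.move_linear(Wd((.02,.0),.068),rate=.12)
manip.move_linear(Wd((-.02,.0),.20),rate=.25)
manip.move_pose(Wd((-.06,-.17),.22),rot(.3,1)); rep()
snap("6")
t=pickle.load(open("top6.pkl","rb"));cv2.imwrite("pics/top6f.png",t["image"])
c=cv2.resize(t["image"][150:175,275:315],None,fx=16,fy=16,interpolation=cv2.INTER_CUBIC); cv2.imwrite("pics/slot6.png",c)
for v in range(157,173,2): print(v,[round(float(bydepth(t,(u,v))[2]),3) for u in range(284,310,2)])
E
```

```text
[0.6075 0.0826 0.0742] 0.0018526127435724198 [0.0303 0.0012]
t 27.825 tray [-0.0061  0.0012] z 0.068536138540343 F [0.5584 0.5007 0.4432]
t 29.3833 tray [ 0.0663 -0.    ] z 0.06798278386519752 F [-0.1597  0.2773 -0.131 ]
t 31.55 tray [-0.0604 -0.1698] z 0.21834132075082013 F [-0.0564  0.3643  0.5262]
157 [0.006, 0.003, 0.003, 0.011, 0.014, 0.006, -0.002, 0.006, 0.009, 0.007, 0.006, 0.007, 0.062]
159 [0.001, 0.002, 0.015, 0.007, 0.022, 0.016, 0.015, 0.003, 0.007, 0.006, 0.002, 0.004, 0.063]
161 [0.006, 0.003, 0.004, 0.007, 0.015, 0.012, 0.024, 0.024, 0.002, 0.008, 0.011, -0.005, 0.059]
163 [0.002, 0.007, 0.002, 0.006, 0.015, 0.015, 0.017, 0.019, -0.0, 0.004, 0.011, 0.0, 0.061]
165 [0.003, 0.001, 0.007, 0.011, 0.041, 0.047, 0.043, 0.01, 0.002, 0.01, -0.004, 0.006, 0.07]
167 [0.081, 0.001, 0.008, 0.042, 0.037, 0.036, 0.033, 0.03, 0.004, 0.009, 0.003, 0.009, 0.065]
169 [0.072, 0.001, 0.008, 0.036, 0.035, 0.037, 0.034, 0.039, 0.086, 0.009, 0.007, 0.006, 0.063]
171 [0.063, 0.063, 0.066, 0.064, 0.057, 0.06, 0.034, 0.012, 1.571, 0.077, 0.078, 0.081, 0.08]
```

View pics/slot6.png

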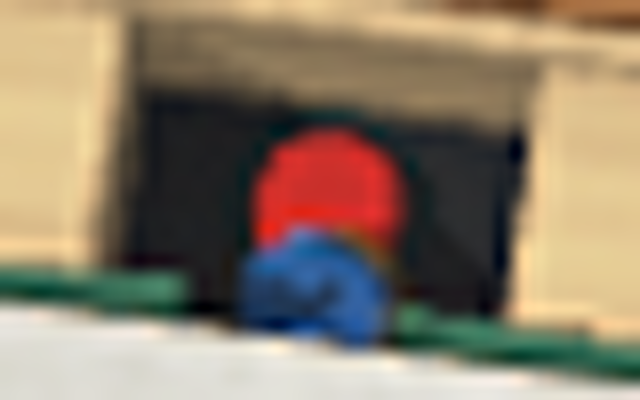

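View pics/top6f.png

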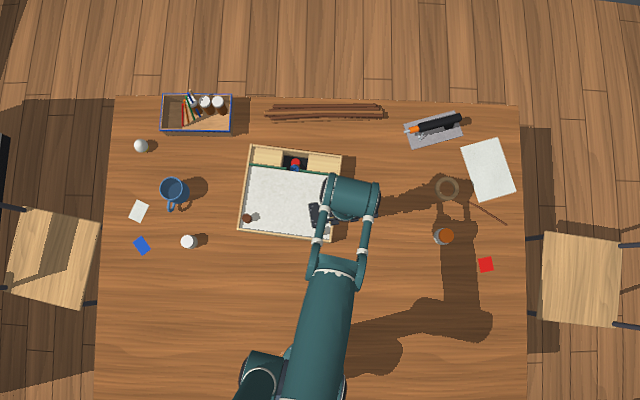

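View pics/side6.png

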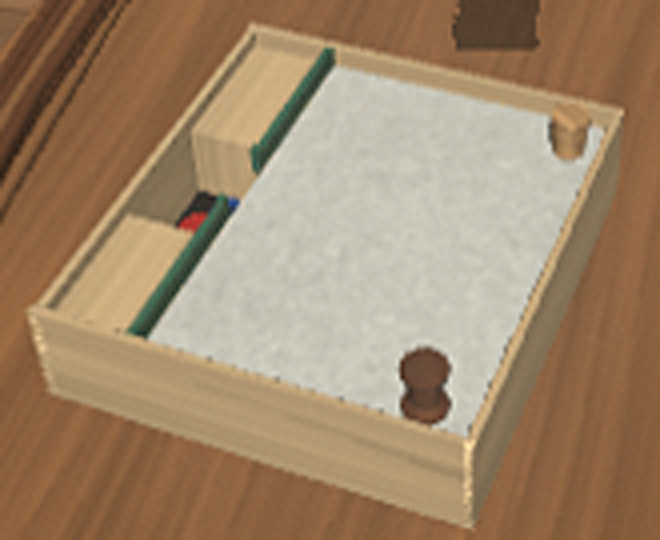

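```bash
python3 - <<'E'
from run1 import *
from cell import order
a=pickle.load(open("top6.pkl","rb"))["image"].astype(int)
manip.dwell(.5); t=cams.capture("top")
print("slot diff",abs(t["image"].astype(int)-a)[150:175,275:315].max())
for u,v in((292,168),(294,168),(296,168)): print(bydepth(t,(u,v))[2],toT(bydepth(t,(u,v))))
b=pickle.load(open("top0.pkl","rb"))["image"].astype(int); d=abs(t["image"].astype(int)-b).max(2)
for n,(u,v) in dict(mug=(172,190),paint=(189,241),bobbin=(247,218),glue=(445,236),tape=(447,188)).items(): print(n,np.median(d[v-10:v+10,u-10:u+10]))
order.close_job()
E
```

```text
slot diff 4
0.031866315624549335 [0.10097063 0.00792165]
0.04201266854886487 [0.09969752 0.00036116]
0.036981688680584934 [ 0.10169321 -0.00607529]
mug 2.0
paint 3.0
bobbin 3.0
glue 76.5
tape 63.0
the job is handed in; nothing more can be done
```

I swept all three buttons through the gate in order (red, then yellow, then blue) with the fingers held 18 mm apart as a cradle, and handed the job in about 32 s into the 69 s limit. Red went straight through. Yellow and blue were each pushed diagonally to the gate's centre line first, then straight through.

**Slot:** The last depth picture puts blue at about z = 0.03–0.04 m and x ≈ 0.10 m in the tray frame, well below the 0.06 m limit. It lies over yellow, which leans on red. Two pictures about 0.5 s apart showed no motion in the slot. Yellow is mostly hidden under blue, so its position rests on the earlier picture taken after its own drop (z ≈ 0.025 m, x ≈ 0.10 m).

**Other objects:**
- **Mug, paint pot and bobbin:** their image patches match the first picture.
- **Cork:** it stands where it was in the last side picture.
- **Glue pot and tape:** their patches differ strongly from the first picture. I put this down to the arm's shadow falling on them: they show at the same pixels in the final picture, and the arm never came near them.

The wrist force readings I took stayed around 1 N, and the arm was clear above the tray when I handed in.

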